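# Load the tape stand on the craft table

### The arm

A 6-joint arm with a two-finger parallel gripper is mounted at the origin on the work surface. World frame = base frame: x ahead of the robot, y to its left, z up, the work surface at z = 0. Lengths are in m, angles in rad, forces in N, time in s.
With the tool pointing down it reaches from about 0.35 to 0.85 m from the base axis. Payload 8.1 kg.
Tool frame: the origin (TCP) lies midway between the tips of the shut fingers; the grasp point (between the pads) lies 19 mm behind it; z points along the fingers, y is the direction in which the jaws open and shut (so a half turn about z gives the same grasp; the last joint's range is limited). The gripper opens to 93 mm and grips with 3 to 60 N. Pads are 15 mm wide; open, the fingers measure 128 mm over their backs; the gripper's body (75 mm by 188 mm) begins 65 mm behind the grasp point.
Start: joints at [1.191, 0.13, 1.488, -0, 1.523, -0.085], TCP at [0.174, 0.574, 0.219] pointing down, gripper open.
Joint ranges: [-2.96, 2.96], [-0.89, 2.26], [0.02, 2.5], [-1.34, 4.48], [0, 2.73], [-2.66, 2.66]. Speed limits (rad/s): [2.39, 2.39, 2.79, 3.14, 3.14, 3.14].

### API

Orientations are given as a rotation vector (axis times angle).
In Python, from plant import robot gives the robot as it stands. The module is installed in compiled form; this text tells all that it offers.
- The arm moves only by the shell command python3 -m pendant 'ROWS' [FORCE]. ROWS is JSON, a list of rows, each an object with "translation": the shift along the tool's x, y, z in mm, a list of three; "twist": the turn, a rotation vector about the tool's x, y, z in rad, a list of three; "grip": the opening, from -1 (shut) to 1 (fully open). A call has exactly 10 rows; each row shifts and turns the pose as measured when the row begins, along the tool's axes as they then stand; what a row does not reach is not made up. A row lasts 1/10 s, in which the tool goes at most 50 mm and 8.59 degrees, less where a joint would pass 70% of its speed; a pose out of reach is approached as far as the arm can. A call is refused whole if a number of a shift passes 50 or a number of a turn 0.15, either way. A call with a gripper value outside its range is refused whole. The fingers move at their own pace and stop on an object; FORCE is the grip in N (left out, the last holds). Time passes only in rows, so rows that do not move let the fingers close, or fill a call up. It gives the time, the measured TCP pose, the force and the opening at its end, in the units of the state.
- robot.read_state(): the state, without advancing time (a new reading comes with each control period).
- robot.read_camera(name): name is "scene" or "top"; returns (picture, depth): 384x512x3 uint8, red, green, blue; 384x512 float32, m along the optical axis (not along the pixel's ray), 0 where there is no reading.
- robot.camera_info(name): a dict with "vertical_fov" (degrees; the focal length in pixels is half the picture's height over the tangent of half this angle, whatever the lens; pixels are square), "cx", "cy" (the principal point, pixels), "D" ([k1, k2, p1, p2, k3] as OpenCV has them; the pictures are not rectified), "cam_to_world" (4x4, takes a point from camera to world coordinates). Camera axes: x right, y up, looking along -z (the intrinsics and any distortion apply to the point x, -y, -z); pixel columns grow to the right and rows downward; lengths in m; the calibration is good to about 2 mm. A picture is of the moment at which its call begins. camera_info takes no time and is no camera call.
- robot.close_job(): hands the job in, once; it reports no verdict.
The state is a dict: "t": time; "q": joint angles; "dq": joint speeds; "joint_torque": joint torques, N m; "tool_pos": TCP position; "orientation": TCP orientation; "force": force on the tool from outside, world axes, zero at the start; "wrist_torque": the same for the moment, N m; "opening": finger opening in m.
Only numpy, scipy, OpenCV 4.12 (cv2) and the standard library are available. Lean on these libraries where they do the work, as an engineer would, in place of code of your own. Each camera call takes 0.05 s, during which the arm holds its last target. There are 200 camera calls.

### The job

Load the tape stand: put the wide roll of masking tape (not the narrow one) over the upright spindle so that it lies flat on the stand's base, and only then set the hat-shaped wooden stop cap over the spindle, brim down, so that it sits level on top of the roll. Let go of both.

Things in the scene. Friction and masses are not known exactly. Their poses are not given: they have to be found in the camera images.
- spindle (a point): Tape stand, fixed to the table: round dark steel base plate (diameter 100 mm, 10 mm thick) with a steel spindle upright in its middle. Point: on the spindle's axis at the plate's upper face, 10 mm above the table; z up. The spindle rises 65 mm above this point: diameter 22 mm for the lower 25 mm, then tapering to 14 mm near the rounded tip.
- wide_roll_center (a point): Wide roll of cream masking tape, about 90 g, lying flat on the table: a ring of outer diameter 60 mm, 38 mm bore right through, 30 mm high. Point: middle of the bore, half-way up (15 mm above the underside); z is the ring's axis. An unused roll, the same but only 15 mm high, also lies there. Rolls, cap and a rubber stamp lie two on either side of the stand, in any order.
- cap_center (a point): Wooden stop cap, about 70 g, brim down on the table, hat-shaped: flat round brim (diameter 64, 6 mm thick), straight cylinder above it (diameter 38), closed top, 54 mm high in all. A bore from below, diameter 28, 48 mm deep, takes the spindle. Point: on its axis, half-way up (27 mm above the underside); z up. The rubber stamp differs: square foot, slim waisted handle.

How it is judged:
On the way:
1. the wide roll lies flat on the stand's base around the spindle, with the cap not yet on (horizontal distance between wide_roll_center and spindle below 0.013 m and z of wide_roll_center in the frame of spindle below 0.021 m and angle between the z axis of wide_roll_center and the z axis of spindle, either way round below 0.17 rad and horizontal distance between cap_center and spindle above 0.05 m), for 0.2 s.
At the end, for the whole second after the job is handed in: The wide roll lies flat (10 degrees) on the base around the spindle, within 13 mm of its axis and at most 6 mm above its seat; the cap sits brim down on the roll over the spindle, within 13 mm of the axis, 7 mm of its seated height and 10 degrees of upright (horizontal distance between each of wide_roll_center, cap_center and spindle below 0.013 m and z of wide_roll_center in the frame of spindle below 0.021 m and angle between the z axis of wide_roll_center and the z axis of spindle, either way round below 0.17 rad and z of cap_center in the frame of spindle between 0.05 and 0.064 m and angle between cap_center's own z axis and vertical below 0.17 rad); the robot touches nothing.
It also fails if it takes over 58 s, if anything falls off the work surface, if the arm or the gripper's body presses on something with over 40 N, if the wrist force passes 120 N, or if a joint passes its speed limit or range.

## Working session

There is one attempt and no reset: what is moved stays moved. The work goes in short steps, Python scripts to look and compute and a shell command to move; the robot and the scene stay as the last step left them, time stands still between calls to the robot, and variables do not carry over. Pictures are saved under pics/ and viewed, about 8 in all and at most 12, crops included, and the job is handed in when it is done.

```bash
mkdir -p pics
cat > h.py <<'E'
import numpy as np, cv2
from plant import robot
from scipy.spatial.transform import Rotation as R
def cloud(name):
    im,d=robot.read_camera(name); i=robot.camera_info(name)
    h,w=d.shape; f=h/2/np.tan(np.radians(i["vertical_fov"])/2)
    K=np.array([[f,0,i["cx"]],[0,f,i["cy"]],[0,0,1]])
    v,u=np.mgrid[:h,:w].astype(float)
    p=cv2.undistortPoints(np.stack([u.ravel(),v.ravel()],1)[:,None],K,np.array(i["D"],float))[:,0].reshape(h,w,2)
    c=np.stack([p[...,0]*d,-p[...,1]*d,-d,np.ones_like(d)],-1)
    P=(c@np.array(i["cam_to_world"]).T)[...,:3]; P[d==0]=np.nan
    return im,P
def save(im,n): cv2.imwrite("pics/"+n,im[...,::-1])
E
python3 - <<'E'
from h import *
s=robot.read_state(); print(s["t"],s["tool_pos"],s["orientation"],s["opening"])
print(R.from_rotvec(s["orientation"]).as_matrix().round(3))
a,P=cloud("scene");b,Q=cloud("top")
save(a,"s0.png");save(b,"t0.png")
for X in(P,Q):
    print(X[::96,::128].round(3).tolist())
# top blobs above table
m=((Q[...,2]>0.007)&(Q[...,2]<0.12)).astype(np.uint8)
n,l,st,c=cv2.connectedComponentsWithStats(m)
for k in range(1,n):
    if st[k,4]>60:
        q=Q[l==k]; print(k,st[k],c[k].round(),q.min(0).round(3),q.max(0).round(3),np.percentile(q[:,2],[10,50,90]).round(3))
E
```

```text
0.0 [0.17409747 0.5736085  0.21760644] [-4.61286021e-01 -3.10713379e+00  2.71337919e-03] 0.09310631292428513
[[-0.957  0.291 -0.001]
 [ 0.291  0.957 -0.002]
 [ 0.    -0.002 -1.   ]]
[[[0.263, -1.344, -0.026], [-1.034, -2.324, -0.755], [-0.245, -0.512, -0.002], [0.06, 0.032, 0.251]], [[0.606, -0.754, -0.002], [0.417, -0.453, 0.011], [0.209, -0.193, -0.004], [0.03, 0.089, 0.011]], [[0.802, -0.359, 0.073], [0.641, -0.209, 0.017], [0.476, -0.005, -0.003], [0.321, 0.216, -0.0]], [[0.915, -0.247, -0.001], [0.783, -0.063, -0.001], [0.653, 0.12, -0.001], [0.525, 0.303, 0.002]]]
[[[0.927, 0.53, -0.001], [0.925, 0.268, 0.003], [0.929, 0.009, -0.002], [0.932, -0.253, -0.002]], [[0.728, 0.522, -0.001], [0.728, 0.264, 0.001], [0.73, 0.008, -0.0], [0.731, -0.249, 0.001]], [[0.536, 0.515, -0.001], [0.537, 0.261, -0.002], [0.537, 0.008, 0.011], [0.538, -0.247, -0.001]], [[0.347, 0.508, 0.002], [0.348, 0.258, -0.001], [0.349, 0.007, -0.002], [0.349, -0.245, -0.0]]]
1 [   3    1  124   89 4934] [58. 43.] [0.74  0.268 0.007] [0.902 0.49  0.054] [0.012 0.03  0.049]
2 [ 450    0   62   85 1839] [472.  53
[... 766 characters left out ...]
119 133  30  31 461] [134. 148.] [0.592 0.219 0.007] [0.652 0.276 0.018] [0.011 0.014 0.016]
75 [ 244  149   50   51 1873] [269. 174.] [ 0.523 -0.065  0.007] [0.622 0.031 0.077] [0.008 0.01  0.012]
77 [ 473  194   39  133 2602] [499. 242.] [ 0.275 -0.497  0.007] [ 0.535 -0.421  0.017] [0.009 0.011 0.013]
78 [  0 212  37  45 824] [ 20. 232.] [0.419 0.423 0.007] [0.495 0.457 0.12 ] [0.022 0.069 0.115]
81 [356 224  34  30 572] [373. 239.] [ 0.42  -0.247  0.007] [ 0.475 -0.188  0.034] [0.017 0.029 0.031]
90 [102 240  27  23 457] [114. 251.] [0.4   0.255 0.007] [0.442 0.299 0.058] [0.024 0.052 0.055]
108 [  0 341   8  43 219] [  2. 367.] [0.167 0.484 0.007] [0.247 0.501 0.017] [0.009 0.012 0.015]
```

View pics/t0.png

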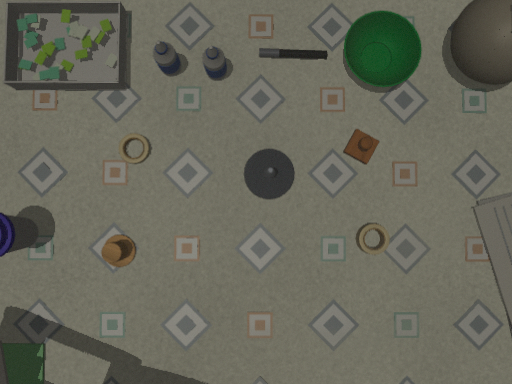

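View pics/s0.png

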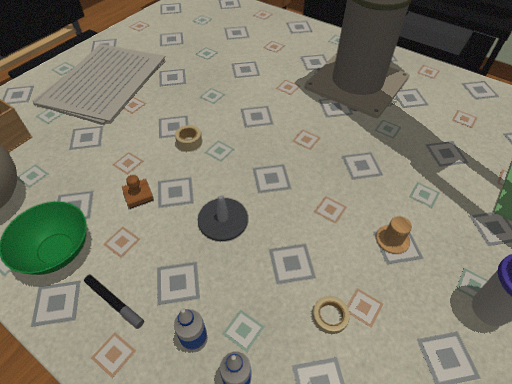

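Run:
```python
from h import *
from scipy.optimize import least_squares
def circ(p):
    r=least_squares(lambda x:np.hypot(p[:,0]-x[0],p[:,1]-x[1])-x[2],[*p[:,:2].mean(0),.03],loss='soft_l1',f_scale=.002).x
    return r.round(4)
_,Q=cloud("top")
def sel(x0,x1,y0,y1,z0,z1):
    m=(Q[...,0]>x0)&(Q[...,0]<x1)&(Q[...,1]>y0)&(Q[...,1]<y1)&(Q[...,2]>z0)&(Q[...,2]<z1); return Q[m]
def rep(n,p): 
    h=cv2.convexHull(p[:,:2].astype(np.float32)); (c,r)=cv2.minEnclosingCircle(h)
    print(n,len(p),"mean",p.mean(0).round(4),"enc",np.round(c,4),round(r,4),"mid",((p.max(0)+p.min(0))/2).round(4),"fit hull",circ(h[:,0]))
rep("wide top",sel(.4,.5,-.26,-.17,.024,.036))
rep("plate",sel(.5,.64,-.08,.05,.006,.014))
rep("spindle",sel(.5,.64,-.08,.05,.03,.09))
rep("cap brim?",sel(.58,.67,-.25,-.15,.003,.012)) 
rep("A hi",sel(.58,.67,-.25,-.15,.045,.065))
rep("A lo",sel(.58,.67,-.25,-.15,.008,.03))
rep("B hi",sel(.38,.46,.24,.31,.045,.065))
rep("B lo",sel(.38,.46,.24,.31,.008,.04))
```

```text
wide top 462 mean [ 0.4469 -0.2177  0.0288] enc [ 0.4472 -0.2177] 0.0301 mid [ 0.4473 -0.2175  0.0288] fit hull [ 0.4471 -0.218   0.0291]
plate 1868 mean [ 0.5724 -0.0169  0.0093] enc [ 0.5727 -0.017 ] 0.05 mid [ 0.5725 -0.0177  0.0099] fit hull [ 0.5728 -0.0172  0.0494]
spindle 102 mean [ 0.57   -0.0161  0.0595] enc [ 0.5715 -0.0167] 0.0104 mid [ 0.5713 -0.0167  0.0533] fit hull [ 0.5716 -0.0167  0.0097]
cap brim? 42 mean [ 0.6179 -0.1871  0.007 ] enc [ 0.6227 -0.1996] 0.0547 mid [ 0.6245 -0.2007  0.0075] fit hull [ 0.623  -0.2023  0.0458]
A hi 146 mean [ 0.6262 -0.1966  0.0553] enc [ 0.6266 -0.1978] 0.0125 mid [ 0.6271 -0.1974  0.0532] fit hull [ 0.6267 -0.1976  0.0118]
A lo 579 mean [ 0.6247 -0.1948  0.0169] enc [ 0.6269 -0.1978] 0.0355 mid [ 0.6268 -0.1982  0.0149] fit hull [ 0.6268 -0.1979  0.0333]
B hi 340 mean [0.4227 0.2739 0.0529] enc [0.4228 0.2744] 0.0192 mid [0.4222 0.2742 0.051 ] fit hull [0.4225 0.2745 0.0188]
B lo 95 mean [0.4265 0.2615 0.0235] enc [0.4238 0.2771] 0.0283 mid [0.4239 0.2661 0.0237] fit hull [0.4233 0.2764 0.0267]
```

The top view has the wide roll at px (373,239), top 30 mm, R 30. The stand is at (269,174), the cap at (117,250), the narrow roll at (134,148) and the stamp at (361,146). The scene view agrees. Next I square up the tool and move toward the wide roll.

```bash
python3 -m pendant '[{"translation":[0,0,0],"twist":[0,0,-0.147],"grip":1},{"translation":[0,0,0],"twist":[0,0,-0.147],"grip":1},{"translation":[-35,-50,0],"twist":[0,0,0],"grip":1},{"translation":[-35,-50,0],"twist":[0,0,0],"grip":1},{"translation":[-35,-50,0],"twist":[0,0,0],"grip":1},{"translation":[-35,-50,0],"twist":[0,0,0],"grip":1},{"translation":[-35,-50,0],"twist":[0,0,0],"grip":1},{"translation":[-35,-50,0],"twist":[0,0,0],"grip":1},{"translation":[-35,-50,0],"twist":[0,0,0],"grip":1},{"translation":[-35,-50,0],"twist":[0,0,0],"grip":1}]' 20
cat > st.py <<'E'
import sys
from h import *
s=robot.read_state();M=R.from_rotvec(s["orientation"]).as_matrix()
print(round(s["t"],2),"pos",s["tool_pos"].round(4) if hasattr(s["tool_pos"],'round') else s["tool_pos"],"q",np.round(s["q"],2),"op",round(s["opening"],4),"F",np.round(s["force"],1))
print("ideal twist",(R.from_matrix(M).inv()*R.from_matrix(np.diag([-1,1,-1.]))).as_rotvec().round(4))
if len(sys.argv)>3: print("tool shift mm",(M.T@(np.array(sys.argv[1:4],float)-s["tool_pos"])*1000).round(1))
E
python3 st.py .4472 -.2178 .1
```

```text
t: 1.15
tool_pos: [0.4068, 0.2459, 0.2143]
orientation: [0.036, -3.137, 0.009]
force: [0.6, 0.6, 0.1]
opening: 0.0928
1.15 pos [0.4068 0.2459 0.2143] q [ 0.44 -0.2   1.82 -0.    1.53 -1.15] op 0.0928 F [0.6 0.6 0.1]
ideal twist [-0.0058 -0.0043  0.0228]
tool shift mm [ -30.3 -463.9  116.8]
```

```bash
python3 -m pendant '[{"translation":[-4,-50,0],"twist":[0,0,0.01],"grip":1},{"translation":[-4,-50,0],"twist":[0,0,0.01],"grip":1},{"translation":[-4,-50,0],"twist":[0,0,0],"grip":1},{"translation":[-4,-50,5],"twist":[0,0,0],"grip":1},{"translation":[-4,-50,5],"twist":[0,0,0],"grip":1},{"translation":[-4,-50,10],"twist":[0,0,0],"grip":1},{"translation":[-4,-50,10],"twist":[0,0,0],"grip":1},{"translation":[-4,-50,10],"twist":[0,0,0],"grip":1},{"translation":[-4,-40,10],"twist":[0,0,0],"grip":1},{"translation":[0,0,0],"twist":[0,0,0],"grip":1}]'
python3 st.py .4472 -.2178 .1
```

```text
t: 2.15
tool_pos: [0.4426, -0.1964, 0.1667]
orientation: [-0.006, -3.14, 0.012]
force: [-1.3, 0.3, -0.3]
opening: 0.0932
2.15 pos [ 0.4426 -0.1964  0.1667] q [-0.52 -0.16  1.87 -0.01  1.43 -2.08] op 0.0932 F [-1.3  0.3 -0.3]
ideal twist [-0.0075 -0.0011 -0.0039]
tool shift mm [ -4.7 -20.8  66.9]
```

```bash
python3 -m pendant '[{"translation":[-5,-21,20],"twist":[-0.0075,0,-0.004],"grip":1},{"translation":[0,0,20],"twist":[0,0,0],"grip":1},{"translation":[0,0,20],"twist":[0,0,0],"grip":1},{"translation":[0,0,15],"twist":[0,0,0],"grip":1},{"translation":[0,0,15],"twist":[0,0,0],"grip":1},{"translation":[0,0,10],"twist":[0,0,0],"grip":1},{"translation":[0,0,0],"twist":[0,0,0],"grip":1},{"translation":[0,0,0],"twist":[0,0,0],"grip":1},{"translation":[0,0,0],"twist":[0,0,0],"grip":1},{"translation":[0,0,0],"twist":[0,0,0],"grip":1}]'
python3 st.py .4472 -.2178 .008
python3 - <<'E'
from h import *
a,_=cloud("scene"); save(cv2.resize(a[60:220,100:300],None,fx=3,fy=3),"s1.png")
E
```

```text
t: 3.15
tool_pos: [0.4483, -0.2164, 0.0651]
orientation: [0.003, 3.141, 0.003]
force: [0.2, 0.1, -0.0]
opening: 0.093
3.15 pos [ 0.4483 -0.2164  0.0651] q [-0.55 -0.01  1.93  0.    1.23 -2.12] op 0.093 F [ 0.2  0.1 -0. ]
ideal twist [ 0.0018  0.0001 -0.0019]
tool shift mm [ 1.1 -1.5 57.1]
```

View pics/s1.png

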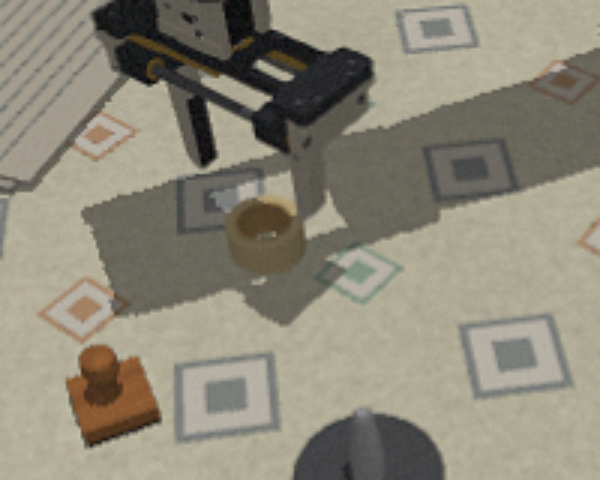

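The crop shows the roll at (265,235), with the fingertips at (205,165) and (310,210) straddling it from above. I'll descend and grip.

```bash
python3 -m pendant '[{"translation":[1,-1.5,15],"twist":[0,0,0],"grip":1},{"translation":[0,0,15],"twist":[0,0,0],"grip":1},{"translation":[0,0,15],"twist":[0,0,0],"grip":1},{"translation":[0,0,11],"twist":[0,0,0],"grip":1},{"translation":[0,0,5],"twist":[0,0,0],"grip":1},{"translation":[0,0,0],"twist":[0,0,0],"grip":1},{"translation":[0,0,0],"twist":[0,0,0],"grip":-1},{"translation":[0,0,0],"twist":[0,0,0],"grip":-1},{"translation":[0,0,0],"twist":[0,0,0],"grip":-1},{"translation":[0,0,0],"twist":[0,0,0],"grip":-1}]' 20
python3 st.py .4472 -.2178 .008
```

```text
t: 4.2
tool_pos: [0.4491, -0.2197, 0.0021]
orientation: [0.004, 3.137, -0.002]
force: [-0.1, 0.6, 0.6]
opening: 0.0657
4.2 pos [ 0.4491 -0.2197  0.0021] q [-0.56  0.08  1.96  0.    1.09 -2.13] op 0.0657 F [-0.1  0.6  0.6]
ideal twist [-0.0013  0.0049 -0.0022]
tool shift mm [ 1.9  1.9 -5.9]
```

```bash
python3 -m pendant '[{"translation":[0,0,-5],"twist":[0,0,0],"grip":1},{"translation":[0,0,0],"twist":[0,0,0],"grip":-1},{"translation":[0,0,0],"twist":[0,0,0],"grip":-1},{"translation":[0,0,0],"twist":[0,0,0],"grip":-1},{"translation":[0,0,0],"twist":[0,0,0],"grip":-1},{"translation":[0,0,0],"twist":[0,0,0],"grip":-1},{"translation":[0,0,0],"twist":[0,0,0],"grip":-1},{"translation":[0,0,0],"twist":[0,0,0],"grip":-1},{"translation":[0,0,0],"twist":[0,0,0],"grip":-1},{"translation":[0,0,0],"twist":[0,0,0],"grip":-1}]' 20
python3 st.py .4472 -.2178 .008
```

```text
t: 5.2
tool_pos: [0.4499, -0.2202, 0.0087]
orientation: [0.003, 3.135, -0.004]
force: [-0.6, 0.5, 0.9]
opening: 0.0586
5.2 pos [ 0.4499 -0.2202  0.0087] q [-0.56  0.07  1.96  0.    1.11 -2.13] op 0.0586 F [-0.6  0.5  0.9]
ideal twist [-0.0023  0.0067 -0.0022]
tool shift mm [2.7 2.4 0.7]
```

```bash
python3 -m pendant '[{"translation":[0,0,-20],"twist":[0,0,0],"grip":-1},{"translation":[0,0,-30],"twist":[0,0,0],"grip":-1},{"translation":[0,0,-30],"twist":[0,0,0],"grip":-1},{"translation":[0,0,-30],"twist":[0,0,0],"grip":-1},{"translation":[0,0,-20],"twist":[0,0,0],"grip":-1},{"translation":[-25,40,0],"twist":[0,0,0],"grip":-1},{"translation":[-25,40,0],"twist":[0,0,0],"grip":-1},{"translation":[-25,40,0],"twist":[0,0,0],"grip":-1},{"translation":[-25,40,0],"twist":[0,0,0],"grip":-1},{"translation":[0,0,0],"twist":[0,0,0],"grip":-1}]'
python3 st.py .5745 -.018 .115
```

```text
t: 6.2
tool_pos: [0.5507, -0.0556, 0.1421]
orientation: [0.015, 3.137, 0.0]
force: [-0.6, -0.7, -1.0]
opening: 0.0583
6.2 pos [ 0.5507 -0.0556  0.1421] q [-0.19  0.05  1.72  0.    1.37 -1.76] op 0.0583 F [-0.6 -0.7 -1. ]
ideal twist [ 0.0001  0.0042 -0.0094]
tool shift mm [-23.3  37.8  27.2]
```

```bash
python3 -m pendant '[{"translation":[-12,20,5],"twist":[0,0.004,-0.009],"grip":-1},{"translation":[-12,18,10],"twist":[0,0,0],"grip":-1},{"translation":[0,0,5],"twist":[0,0,0],"grip":-1},{"translation":[0,0,0],"twist":[0,0,0],"grip":-1},{"translation":[0,0,0],"twist":[0,0,0],"grip":-1},{"translation":[0,0,0],"twist":[0,0,0],"grip":-1},{"translation":[0,0,0],"twist":[0,0,0],"grip":-1},{"translation":[0,0,0],"twist":[0,0,0],"grip":-1},{"translation":[0,0,0],"twist":[0,0,0],"grip":-1},{"translation":[0,0,0],"twist":[0,0,0],"grip":-1}]'
python3 st.py .5745 -.018 .018
python3 - <<'E'
from h import *
a,P=cloud("scene"); save(cv2.resize(a[80:270,120:320],None,fx=3,fy=3),"s2.png")
# cream pixels of the roll
hsv=cv2.cvtColor(a,cv2.COLOR_RGB2HSV)
m=(hsv[...,1]>70)&(hsv[...,0]>12)&(hsv[...,0]<35)&(abs(P[...,0]-.572)<.06)&(abs(P[...,1]+.017)<.06)&(P[...,2]>.07)&(P[...,2]<.16)
q=P[m]; print(len(q)); print(q.min(0),q.max(0),np.percentile(q,[5,95],axis=0))
E
```

```text
t: 7.2
tool_pos: [0.5736, -0.02, 0.1213]
orientation: [-0.001, -3.14, 0.003]
force: [-0.9, -0.3, -0.1]
opening: 0.0582
7.2 pos [ 0.5736 -0.02    0.1213] q [-0.12  0.13  1.67 -0.    1.34 -1.69] op 0.0582 F [-0.9 -0.3 -0.1]
ideal twist [-0.0022 -0.0021 -0.0008]
tool shift mm [ -1.1   2.3 103.3]
612
[ 0.55108226 -0.04910434  0.11270281] [0.6011438  0.00874168 0.1437853 ] [[ 0.55661139 -0.04446217  0.11648087]
 [ 0.59978704  0.00615216  0.14159274]]
```

View pics/s2.png

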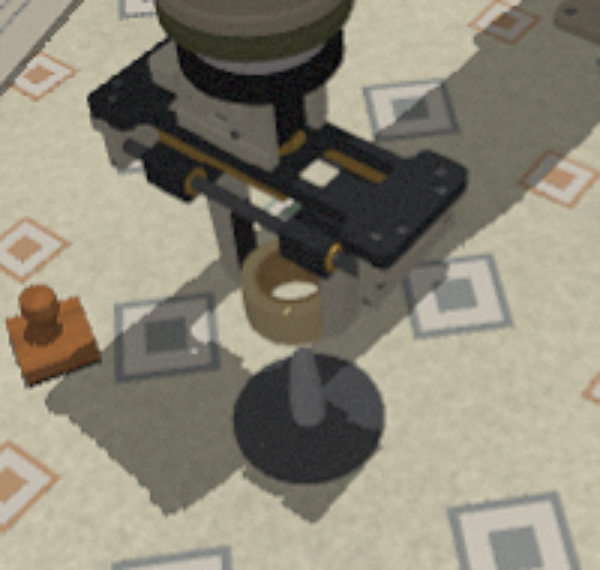

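The crop shows the roll gripped level at (293,295), above the spindle at (305,360). Its cloud centre is about (0.571,-0.020), so I'll nudge y and lower it.

```bash
python3 -m pendant '[{"translation":[0,2.5,5],"twist":[0,0,0],"grip":-1},{"translation":[0,0,10],"twist":[0,0,0],"grip":-1},{"translation":[0,0,12],"twist":[0,0,0],"grip":-1},{"translation":[0,0,12],"twist":[0,0,0],"grip":-1},{"translation":[0,0,12],"twist":[0,0,0],"grip":-1},{"translation":[0,0,12],"twist":[0,0,0],"grip":-1},{"translation":[0,0,10],"twist":[0,0,0],"grip":-1},{"translation":[0,0,6],"twist":[0,0,0],"grip":-1},{"translation":[0,0,0],"twist":[0,0,0],"grip":-1},{"translation":[0,0,0],"twist":[0,0,0],"grip":-1}]'
python3 st.py .5745 -.018 .019
```

```text
t: 8.25
tool_pos: [0.5714, -0.017, 0.0325]
orientation: [-0.0, -3.135, 0.002]
force: [0.7, 0.8, -0.6]
opening: 0.0583
8.25 pos [ 0.5714 -0.017   0.0325] q [-0.12  0.23  1.73 -0.    1.19 -1.69] op 0.0583 F [ 0.7  0.8 -0.6]
ideal twist [-0.0016 -0.0065 -0.0003]
tool shift mm [-3.2 -1.  13.5]
```

```bash
python3 -m pendant '[{"translation":[-2,0,4],"twist":[0,-0.006,0],"grip":-1},{"translation":[0,0,4],"twist":[0,0,0],"grip":-1},{"translation":[0,0,3],"twist":[0,0,0],"grip":-1},{"translation":[0,0,2],"twist":[0,0,0],"grip":-1},{"translation":[0,0,0],"twist":[0,0,0],"grip":-1},{"translation":[0,0,0],"twist":[0,0,0],"grip":-1},{"translation":[0,0,0],"twist":[0,0,0],"grip":-1},{"translation":[0,0,0],"twist":[0,0,0],"grip":-1},{"translation":[0,0,0],"twist":[0,0,0],"grip":-1},{"translation":[0,0,0],"twist":[0,0,0],"grip":-1}]'
python3 st.py .5745 -.018 .019
```

```text
t: 9.25
tool_pos: [0.5757, -0.0173, 0.021]
orientation: [0.0, 3.137, -0.003]
force: [-0.2, 0.5, -1.3]
opening: 0.0582
9.25 pos [ 0.5757 -0.0173  0.021 ] q [-0.12  0.24  1.74 -0.    1.15 -1.69] op 0.0582 F [-0.2  0.5 -1.3]
ideal twist [-0.0021  0.0044 -0.0003]
tool shift mm [ 1.2 -0.7  2. ]
```

```bash
python3 -m pendant '[{"translation":[1,0,2],"twist":[0,0,0],"grip":-1},{"translation":[0,0,0],"twist":[0,0,0],"grip":-1},{"translation":[0,0,0],"twist":[0,0,0],"grip":1},{"translation":[0,0,0],"twist":[0,0,0],"grip":1},{"translation":[0,0,0],"twist":[0,0,0],"grip":1},{"translation":[0,0,0],"twist":[0,0,0],"grip":1},{"translation":[0,0,0],"twist":[0,0,0],"grip":1},{"translation":[0,0,0],"twist":[0,0,0],"grip":1},{"translation":[0,0,-5],"twist":[0,0,0],"grip":1},{"translation":[0,0,-10],"twist":[0,0,0],"grip":1}]'
python3 st.py .5745 -.018 .019
```

```text
t: 10.25
tool_pos: [0.5738, -0.0172, 0.0338]
orientation: [0.0, 3.139, -0.003]
force: [-0.8, -0.6, -0.1]
opening: 0.0927
10.25 pos [ 0.5738 -0.0172  0.0338] q [-0.12  0.22  1.74 -0.    1.18 -1.69] op 0.0927 F [-0.8 -0.6 -0.1]
ideal twist [-0.0019  0.0029 -0.0003]
tool shift mm [-0.6 -0.8 14.8]
```

Now I'll rise and travel toward the cap at (0.4226, 0.2745).

```bash
python3 -m pendant '[{"translation":[0,0,-20],"twist":[0,0,0],"grip":1},{"translation":[0,0,-30],"twist":[0,0,0],"grip":1},{"translation":[0,0,-30],"twist":[0,0,0],"grip":1},{"translation":[0,0,-20],"twist":[0,0,0],"grip":1},{"translation":[20,40,0],"twist":[0,0,0],"grip":1},{"translation":[20,40,0],"twist":[0,0,0],"grip":1},{"translation":[20,40,0],"twist":[0,0,0],"grip":1},{"translation":[20,40,0],"twist":[0,0,0],"grip":1},{"translation":[20,40,0],"twist":[0,0,0],"grip":1},{"translation":[20,30,0],"twist":[0,0,0],"grip":1}]'
python3 st.py .4226 .2745 .11
python3 - <<'E'
from h import *
b,Q=cloud("top"); save(cv2.resize(b[90:280,80:320],None,fx=3,fy=3),"t1.png")
m=(np.hypot(Q[...,0]-.572,Q[...,1]+.017)<.045)&(Q[...,2]>.03)&(Q[...,2]<.048)
q=Q[m]; print(len(q),np.median(q,0)); 
if len(q)>20: print(cv2.minEnclosingCircle(q[:,:2].astype(np.float32)))
E
```

```text
t: 11.25
tool_pos: [0.4561, 0.2167, 0.1495]
orientation: [0.015, 3.123, -0.001]
force: [1.2, 0.1, -0.5]
opening: 0.0929
11.25 pos [0.4561 0.2167 0.1495] q [ 0.35 -0.1   1.85 -0.01  1.38 -1.21] op 0.0929 F [ 1.2  0.1 -0.5]
ideal twist [-0.0009  0.0188 -0.0095]
tool shift mm [34.8 57.5 38.8]
509 [ 0.56931746 -0.01659101  0.038873  ]
((0.5710626244544983, -0.016889609396457672), 0.029851067811250687)
```

View pics/t1.png

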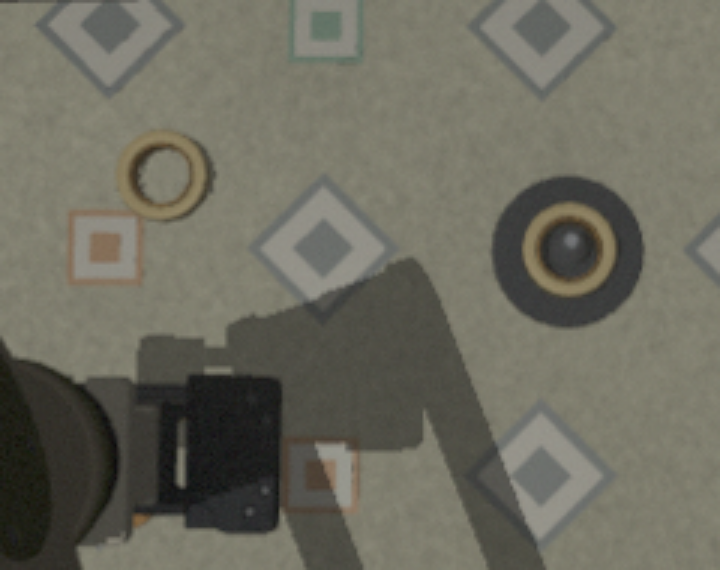

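The top view shows the wide roll seated concentrically around the spindle at crop (569,250), with its top 39 mm above the table and its centre within 1 mm of the axis. The gripper is near the cap. I'll centre above it.

```bash
python3 -m pendant '[{"translation":[17,29,10],"twist":[0,0.018,-0.009],"grip":1},{"translation":[17,28,10],"twist":[0,0,0],"grip":1},{"translation":[0,0,5],"twist":[0,0,0],"grip":1},{"translation":[0,0,0],"twist":[0,0,0],"grip":1},{"translation":[0,0,0],"twist":[0,0,0],"grip":1},{"translation":[0,0,0],"twist":[0,0,0],"grip":1},{"translation":[0,0,0],"twist":[0,0,0],"grip":1},{"translation":[0,0,0],"twist":[0,0,0],"grip":1},{"translation":[0,0,0],"twist":[0,0,0],"grip":1},{"translation":[0,0,0],"twist":[0,0,0],"grip":1}]'
python3 st.py .4226 .2745 .025
python3 - <<'E'
from h import *
a,P=cloud("scene"); save(cv2.resize(a[110:270,300:500],None,fx=3,fy=3),"s3.png")
E
```

```text
t: 12.3
tool_pos: [0.4221, 0.2787, 0.1306]
orientation: [-0.003, 3.134, 0.007]
force: [-0.1, 0.4, -0.1]
opening: 0.0928
12.3 pos [0.4221 0.2787 0.1306] q [ 0.48 -0.07  1.86  0.    1.35 -1.09] op 0.0928 F [-0.1  0.4 -0.1]
ideal twist [0.0042 0.0072 0.0019]
tool shift mm [  0.3  -4.6 105.6]
```

View pics/s3.png

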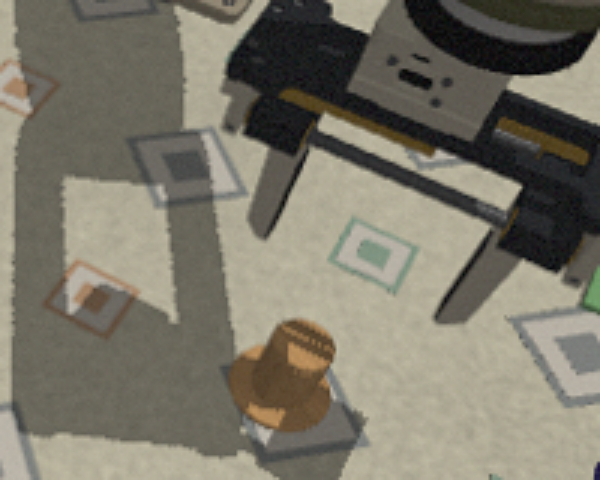

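The crop shows the cap upright at (290,370), with the fingertips at (262,238) and (450,322) above it. I'll cross-check the cap's position with the scene camera while descending part-way.

```bash
python3 -m pendant '[{"translation":[0,-4.5,10],"twist":[0.004,0.007,0],"grip":1},{"translation":[0,0,10],"twist":[0,0,0],"grip":1},{"translation":[0,0,10],"twist":[0,0,0],"grip":1},{"translation":[0,0,10],"twist":[0,0,0],"grip":1},{"translation":[0,0,8],"twist":[0,0,0],"grip":1},{"translation":[0,0,4],"twist":[0,0,0],"grip":1},{"translation":[0,0,0],"twist":[0,0,0],"grip":1},{"translation":[0,0,0],"twist":[0,0,0],"grip":1},{"translation":[0,0,0],"twist":[0,0,0],"grip":1},{"translation":[0,0,0],"twist":[0,0,0],"grip":1}]'
python3 st.py .4226 .2745 .026
python3 - <<'E'
from h import *
from scipy.optimize import least_squares
a,P=cloud("scene"); hsv=cv2.cvtColor(a,cv2.COLOR_RGB2HSV)
m=(np.hypot(P[...,0]-.4226,P[...,1]-.2745)<.035)&(P[...,2]>.014)&(P[...,2]<.045)
q=P[m]; r=least_squares(lambda x:np.hypot(q[:,0]-x[0],q[:,1]-x[1])-.019,[.42,.27],loss='soft_l1',f_scale=.002); print(len(q),r.x.round(4),r.cost)
# finger tips: dark/grey points
m=(np.hypot(P[...,0]-.4226,P[...,1]-.2745)<.09)&(P[...,2]>.068)&(P[...,2]<.1)
for s in(1,-1):
    q=P[m&(s*(P[...,1]-.2745)>.015)]; print(len(q),np.percentile(q,[3,97],axis=0).round(4).tolist())
E
```

```text
t: 13.35
tool_pos: [0.4211, 0.2735, 0.0725]
orientation: [0.004, -3.139, 0.002]
force: [0.2, -0.2, -0.3]
opening: 0.0929
13.35 pos [0.4211 0.2735 0.0725] q [ 0.47 -0.01  1.91  0.    1.24 -1.1 ] op 0.0929 F [ 0.2 -0.2 -0.3]
ideal twist [-0.0013 -0.0026  0.0022]
tool shift mm [-1.6  1.1 46.5]
220 [0.4203 0.2751] 4.2216245675606686e-05
114 [[0.4173, 0.3199, 0.0737], [0.4309, 0.3343, 0.0992]]
93 [[0.4187, 0.2125, 0.0721], [0.4324, 0.2267, 0.0988]]
```

```bash
python3 -m pendant '[{"translation":[0,1,10],"twist":[0,0,0],"grip":1},{"translation":[0,0,12],"twist":[0,0,0],"grip":1},{"translation":[0,0,10],"twist":[0,0,0],"grip":1},{"translation":[0,0,8],"twist":[0,0,0],"grip":1},{"translation":[0,0,4],"twist":[0,0,0],"grip":1},{"translation":[0,0,0],"twist":[0,0,0],"grip":-1},{"translation":[0,0,0],"twist":[0,0,0],"grip":-1},{"translation":[0,0,0],"twist":[0,0,0],"grip":-1},{"translation":[0,0,0],"twist":[0,0,0],"grip":-1},{"translation":[0,0,0],"twist":[0,0,0],"grip":-1}]' 20
python3 st.py .4216 .2745 .026
```

```text
t: 14.4
tool_pos: [0.4212, 0.2745, 0.0248]
orientation: [0.003, -3.139, 0.002]
force: [-0.2, 0.2, 0.1]
opening: 0.0575
14.4 pos [0.4212 0.2745 0.0248] q [ 0.48  0.06  1.94  0.    1.15 -1.1 ] op 0.0575 F [-0.2  0.2  0.1]
ideal twist [-0.0011 -0.0022  0.0022]
tool shift mm [-0.4 -0.  -1.2]
```

```bash
python3 -m pendant '[{"translation":[0,0,0],"twist":[0,0,0],"grip":-1},{"translation":[0,0,0],"twist":[0,0,0],"grip":-1},{"translation":[0,0,0],"twist":[0,0,0],"grip":-1},{"translation":[0,0,0],"twist":[0,0,0],"grip":-1},{"translation":[0,0,0],"twist":[0,0,0],"grip":-1},{"translation":[0,0,0],"twist":[0,0,0],"grip":-1},{"translation":[0,0,0],"twist":[0,0,0],"grip":-1},{"translation":[0,0,-15],"twist":[0,0,0],"grip":-1},{"translation":[0,0,-30],"twist":[0,0,0],"grip":-1},{"translation":[0,0,-30],"twist":[0,0,0],"grip":-1}]'
python3 st.py .572 -.018 .125
```

```text
t: 15.4
tool_pos: [0.4174, 0.2725, 0.0966]
orientation: [0.003, -3.13, 0.009]
force: [0.5, 0.9, -0.4]
opening: 0.0384
15.4 pos [0.4174 0.2725 0.0966] q [ 0.48 -0.04  1.89  0.    1.3  -1.1 ] op 0.0384 F [ 0.5  0.9 -0.4]
ideal twist [-0.0058 -0.0114  0.0022]
tool shift mm [-153.7 -291.   -28.5]
```

```bash
python3 -m pendant '[{"translation":[0,0,-25],"twist":[-0.005,-0.01,0.002],"grip":-1},{"translation":[-12,-25,-10],"twist":[0,0,0],"grip":-1},{"translation":[-20,-38,0],"twist":[0,0,0],"grip":-1},{"translation":[-20,-38,0],"twist":[0,0,0],"grip":-1},{"translation":[-20,-38,0],"twist":[0,0,0],"grip":-1},{"translation":[-20,-38,0],"twist":[0,0,0],"grip":-1},{"translation":[-20,-38,0],"twist":[0,0,0],"grip":-1},{"translation":[-20,-38,0],"twist":[0,0,0],"grip":-1},{"translation":[-10,-20,0],"twist":[0,0,0],"grip":-1},{"translation":[0,0,0],"twist":[0,0,0],"grip":-1}]'
python3 st.py .572 -.018 .125
```

```text
t: 16.4
tool_pos: [0.5677, -0.0087, 0.1393]
orientation: [-0.007, 3.132, 0.005]
force: [-0.2, -0.2, -0.6]
opening: 0.0384
16.4 pos [ 0.5677 -0.0087  0.1393] q [-0.11  0.09  1.68  0.    1.36 -1.68] op 0.0384 F [-0.2 -0.2 -0.6]
ideal twist [0.0031 0.0091 0.0045]
tool shift mm [-4.1 -9.3 14.3]
```

```bash
python3 -m pendant '[{"translation":[-3,-8,5],"twist":[0.003,0.009,0.004],"grip":-1},{"translation":[0,0,5],"twist":[0,0,0],"grip":-1},{"translation":[0,0,3],"twist":[0,0,0],"grip":-1},{"translation":[0,0,0],"twist":[0,0,0],"grip":-1},{"translation":[0,0,0],"twist":[0,0,0],"grip":-1},{"translation":[0,0,0],"twist":[0,0,0],"grip":-1},{"translation":[0,0,0],"twist":[0,0,0],"grip":-1},{"translation":[0,0,0],"twist":[0,0,0],"grip":-1},{"translation":[0,0,0],"twist":[0,0,0],"grip":-1},{"translation":[0,0,0],"twist":[0,0,0],"grip":-1}]'
python3 st.py .571 -.017 .0655
python3 - <<'E'
from h import *
from scipy.optimize import least_squares
a,P=cloud("scene"); save(cv2.resize(a[80:270,120:320],None,fx=3,fy=3),"s4.png")
z=robot.read_state()["tool_pos"][2]-.0248
r0=np.hypot(P[...,0]-.571,P[...,1]+.017)
def fit(z0,z1,r,R0):
    q=P[(r0<R0)&(P[...,2]>z0)&(P[...,2]<z1)]
    s=least_squares(lambda x:np.hypot(q[:,0]-x[0],q[:,1]-x[1])-r,[.57,-.017],loss='soft_l1',f_scale=.002); print(len(q),s.x.round(4))
fit(z+.010,z+.028,.019,.03)
q=P[(r0<.045)&(P[...,2]>z-.004)&(P[...,2]<z+.009)]
print("brim",len(q),q.min(0).round(4),q.max(0).round(4))
q=P[(r0<.035)&(P[...,2]>.057)&(P[...,2]<.073)]; print("tip",len(q),q.mean(0).round(4))
fit(.05,.07,.008,.02); fit(.012,.035,.03,.045)
E
```

```text
t: 17.4
tool_pos: [0.5691, -0.0125, 0.1245]
orientation: [0.007, -3.139, -0.002]
force: [0.4, 0.2, -1.2]
opening: 0.0387
17.4 pos [ 0.5691 -0.0125  0.1245] q [-0.11  0.11  1.68  0.    1.35 -1.69] op 0.0387 F [ 0.4  0.2 -1.2]
ideal twist [ 0.0013 -0.0026  0.0045]
tool shift mm [-2.1 -4.5 59. ]
124 [ 0.5684 -0.0125]
brim 412 [ 0.545  -0.0435  0.0973] [0.6007 0.0205 0.1085]
tip 28 [ 0.5783 -0.0131  0.0612]
49 [ 0.5733 -0.0164]
296 [ 0.5717 -0.0164]
```

View pics/s4.png

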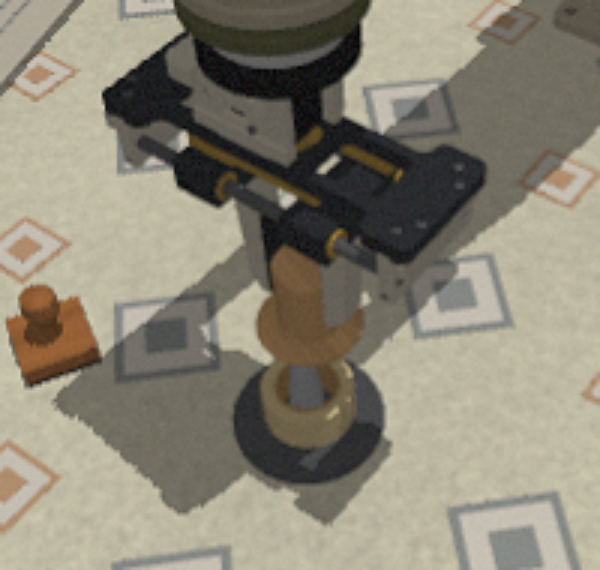

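The crop shows the cap held level at (305,330) above the roll and spindle at (308,400). The scene camera puts the cap about 3.5 mm short in x and 4 mm high in y. I'll correct that and lower to just above the tip.

```bash
python3 -m pendant '[{"translation":[-3,-4,6],"twist":[0,0,0.004],"grip":-1},{"translation":[0,0,6],"twist":[0,0,0],"grip":-1},{"translation":[0,0,3],"twist":[0,0,0],"grip":-1},{"translation":[0,0,0],"twist":[0,0,0],"grip":-1},{"translation":[0,0,0],"twist":[0,0,0],"grip":-1},{"translation":[0,0,0],"twist":[0,0,0],"grip":-1},{"translation":[0,0,0],"twist":[0,0,0],"grip":-1},{"translation":[0,0,0],"twist":[0,0,0],"grip":-1},{"translation":[0,0,0],"twist":[0,0,0],"grip":-1},{"translation":[0,0,0],"twist":[0,0,0],"grip":-1}]'
python3 st.py .572 -.0168 .0655
```

```text
t: 18.45
tool_pos: [0.5722, -0.0171, 0.108]
orientation: [-0.0, -3.139, -0.002]
force: [-0.4, -0.2, 0.3]
opening: 0.0388
18.45 pos [ 0.5722 -0.0171  0.108 ] q [-0.12  0.14  1.69  0.    1.32 -1.69] op 0.0388 F [-0.4 -0.2  0.3]
ideal twist [ 0.0013 -0.0029 -0.0002]
tool shift mm [ 0.1  0.3 42.5]
```

```bash
python3 -m pendant '[{"translation":[0,0,4],"twist":[0,0,0],"grip":-1},{"translation":[0,0,5],"twist":[0,0,0],"grip":-1},{"translation":[0,0,5],"twist":[0,0,0],"grip":-1},{"translation":[0,0,5],"twist":[0,0,0],"grip":-1},{"translation":[0,0,5],"twist":[0,0,0],"grip":-1},{"translation":[0,0,5],"twist":[0,0,0],"grip":-1},{"translation":[0,0,4],"twist":[0,0,0],"grip":-1},{"translation":[0,0,0],"twist":[0,0,0],"grip":-1},{"translation":[0,0,0],"twist":[0,0,0],"grip":-1},{"translation":[0,0,0],"twist":[0,0,0],"grip":-1}]'
python3 st.py .572 -.0168 .0655
```

```text
t: 19.45
tool_pos: [0.5715, -0.017, 0.0711]
orientation: [-0.0, -3.137, -0.002]
force: [0.1, -0.1, -1.2]
opening: 0.0383
19.45 pos [ 0.5715 -0.017   0.0711] q [-0.12  0.18  1.71  0.    1.25 -1.69] op 0.0383 F [ 0.1 -0.1 -1.2]
ideal twist [ 0.0014 -0.0044 -0.0003]
tool shift mm [-0.5  0.2  5.6]
```

```bash
python3 -m pendant '[{"translation":[0,0,2],"twist":[0,0,0],"grip":-1},{"translation":[0,0,2],"twist":[0,0,0],"grip":-1},{"translation":[0,0,1],"twist":[0,0,0],"grip":-1},{"translation":[0,0,0],"twist":[0,0,0],"grip":-1},{"translation":[0,0,0],"twist":[0,0,0],"grip":-1},{"translation":[0,0,0],"twist":[0,0,0],"grip":-1},{"translation":[0,0,0],"twist":[0,0,0],"grip":-1},{"translation":[0,0,0],"twist":[0,0,0],"grip":-1},{"translation":[0,0,0],"twist":[0,0,0],"grip":-1},{"translation":[0,0,0],"twist":[0,0,0],"grip":-1}]'
python3 st.py .572 -.0168 .0655
```

```text
t: 20.45
tool_pos: [0.5723, -0.0171, 0.0668]
orientation: [-0.0, -3.139, -0.002]
force: [1.0, 0.6, -0.2]
opening: 0.0385
20.45 pos [ 0.5723 -0.0171  0.0668] q [-0.12  0.18  1.72  0.    1.25 -1.69] op 0.0385 F [ 1.   0.6 -0.2]
ideal twist [ 0.0012 -0.0025 -0.0003]
tool shift mm [0.3 0.3 1.3]
```

One or two mm above the seat, so I'll go down 1.5 mm, open and retreat.

```bash
python3 -m pendant '[{"translation":[0,0,1.5],"twist":[0,0,0],"grip":-1},{"translation":[0,0,0],"twist":[0,0,0],"grip":-1},{"translation":[0,0,0],"twist":[0,0,0],"grip":1},{"translation":[0,0,0],"twist":[0,0,0],"grip":1},{"translation":[0,0,0],"twist":[0,0,0],"grip":1},{"translation":[0,0,0],"twist":[0,0,0],"grip":1},{"translation":[0,0,0],"twist":[0,0,0],"grip":1},{"translation":[0,0,0],"twist":[0,0,0],"grip":1},{"translation":[0,0,0],"twist":[0,0,0],"grip":1},{"translation":[0,0,0],"twist":[0,0,0],"grip":1}]'
python3 -m pendant '[{"translation":[0,0,-10],"twist":[0,0,0],"grip":1},{"translation":[0,0,-20],"twist":[0,0,0],"grip":1},{"translation":[0,0,-30],"twist":[0,0,0],"grip":1},{"translation":[0,0,-30],"twist":[0,0,0],"grip":1},{"translation":[0,0,-20],"twist":[0,0,0],"grip":1},{"translation":[20,30,0],"twist":[0,0,0],"grip":1},{"translation":[20,40,0],"twist":[0,0,0],"grip":1},{"translation":[20,40,0],"twist":[0,0,0],"grip":1},{"translation":[10,20,0],"twist":[0,0,0],"grip":1},{"translation":[0,0,0],"twist":[0,0,0],"grip":1}]'
python3 - <<'E'
from h import *
a,P=cloud("scene"); b,Q=cloud("top")
save(np.hstack([cv2.resize(a[130:270,150:290],(400,400)),cv2.resize(b[120:230,215:325],(400,400))]),"f.png")
r0=np.hypot(Q[...,0]-.572,Q[...,1]+.017)
for z0,z1,R0 in((.088,.1,.03),(.04,.052,.045)):
    q=Q[(r0<R0)&(Q[...,2]>z0)&(Q[...,2]<z1)]; print(len(q),np.median(q,0).round(4),q[:,2].std().round(4),cv2.minEnclosingCircle(q[:,:2].astype(np.float32)))
E
```

```text
t: 21.45
tool_pos: [0.5727, -0.0172, 0.0655]
orientation: [-0.0, -3.14, -0.002]
force: [-0.5, -0.2, -0.1]
opening: 0.092
t: 22.45
tool_pos: [0.5022, 0.116, 0.1886]
orientation: [0.006, 3.136, 0.003]
force: [0.8, 0.8, 0.8]
opening: 0.0931
348 [ 0.571  -0.0166  0.0933] 0.0015 ((0.5716171860694885, -0.017043715342879295), 0.018951982259750366)
503 [ 0.5648 -0.0144  0.0453] 0.0015 ((0.5716753602027893, -0.016871850937604904), 0.032029882073402405)
```

View pics/f.png

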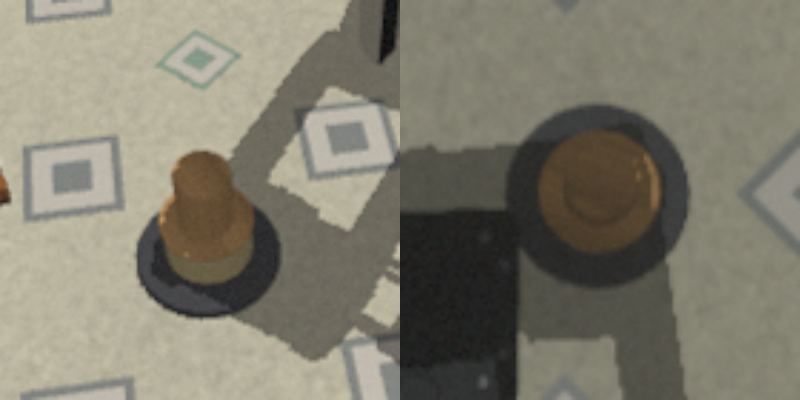

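The picture shows the cap level on the roll: left view (205,215), right view (600,190) concentric with the plate. Its top is at 93–94 mm, as expected, and the gripper is clear.

```bash
python3 -c "
from plant import robot
print(robot.close_job())"
```

```text
the job is handed in; nothing more can be done
None
```

I put the wide roll over the spindle first, flat on the stand's base, then set the cap over it brim down. I released both, moved the gripper clear and handed the job in at about 22.5 s; no verdict is given.

- **Roll:** after I let go, before the cap went on, its top measured 39 mm above the table (40 mm expected). It was within about 1 mm of the spindle axis.
- **Cap:** the final pictures show it level. Its top measured 93 mm (94 mm expected) and its brim top 45 mm (46 mm expected), both within about 1 mm of the axis.
- **Forces:** wrist forces read after each move stayed below about 1.5 N.
- **Disagreements:**
  - The two cameras differed by about 2 mm on where the cap stood.
  - With the cap held above the spindle, it was about 4 mm off target in y and 3 mm in x. I corrected that before lowering it.
  - My first descent onto the roll went about 6 mm too low, with no contact force seen. I raised the gripper before gripping.

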